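# Seat the slotted specimen arbor in the bench spindle

## Robot

A 7-joint arm with a two-finger parallel gripper is mounted at the origin on the work surface. World frame = base frame: x ahead of the robot, y to its left, z up, the work surface at z = 0. Lengths are in m, angles in rad, forces in N, time in s.
With the tool pointing down it reaches from about 0.4 to 0.875 m from the base axis. Payload 4.4 kg.
Tool frame: the origin (TCP) lies on the front face of the gripper's body, between the roots of the fingers; the fingertips stand 73 mm ahead of it and the grasp point (between the pads) lies 54 mm ahead of it; z points along the fingers, y is the direction in which the jaws open and shut (so a half turn about z gives the same grasp; the last joint's range is limited). The gripper opens to 85 mm and grips with 20 to 120 N. Pads are 22 mm wide; open, the fingers measure 114 mm over their backs; the gripper's body (76 mm by 85 mm) begins 54 mm behind the grasp point. The pads swing forward as they close: fully open they stand 13 mm farther back than shut.
Start: joints at [-1.26, 0.628, 0.038, 1.517, -0.027, 0.996, -0.02], TCP at [0.239, 0.604, 0.304] pointing down, gripper open.
Joint ranges: [-3.06, 3.06], [-0.37, 2.12], [-1.25, 1.32], [0.18, 2.47], [-1.1, 4.24], [0.23, 1.98], [-2.94, 2.94]. Speed limits (rad/s): [2.57, 2.57, 3.14, 3.14, 3.14, 3.14, 3.14].

## Interface

Orientations are given as a rotation vector (axis times angle).
In Python, from rig import monitor, grab_frame, job, look_for gives the robot as it stands.
- The arm moves only by the tool step_arm, never from a script. Its argument "targets" is a list of rows, each an object of numbers: "dx", "dy", "dz": the shift along the tool's x, y, z in cm; "ax", "ay", "az": the turn, a rotation vector about the tool's x, y, z in rad. In form: [{"dx": .., "dy": .., "dz": .., "ax": .., "ay": .., "az": ..}, ...]. A call has 1 to 12 rows; each row is the pose to reach, as a shift and turn from the pose measured when the call began, along the tool's axes at that moment; what a row does not reach only later rows make up. A row lasts 1/12 s, in which the tool goes at most 41.7 mm and 7.16 degrees, less where a joint would pass 70% of its speed; a pose out of reach is approached as far as the arm can. A call with a gripper value outside its range is refused whole. "hand" is the opening, from -1 (shut) to 1 (fully open), so that 0 is half open, set as the call begins (left out, the last holds). The fingers move at their own pace and stop on an object; "newtons" is the grip in N (left out, the last holds). Time passes only in rows, so rows that repeat a pose let the fingers close. It gives the time, the measured TCP pose, the force and the opening at its end, in the units of the state.
- monitor.read_state(): the state, without advancing time (a new reading comes with each control period).
- grab_frame(name): name is "scene" or "top" or "wrist"; returns a dict with "color" (384x512x3 uint8, red, green, blue), "vfov" (degrees; the focal length in pixels is half the picture's height over the tangent of half this angle, whatever the lens; pixels are square), "cx", "cy" (the principal point, pixels), "extrinsics" (4x4, takes a point from world to camera coordinates). Camera axes: x right, y up, looking along -z (the intrinsics and any distortion apply to the point x, -y, -z); pixel columns grow to the right and rows downward; lengths in m; the calibration is good to about 2 mm. A picture is of the moment at which its call begins. There is no depth.
- job.job_done(): hands the job in, once; it reports no verdict.
Trained networks look in the newest picture that a camera, given by its name, has taken for a name from the list of things; names that differ only in an ending like _2 or _b are one class to them, and where a whole thing is asked for, a point or a joint stands for the part that bears it (a point fixed in the world has none). Each returns a list of dicts, best first, with "conf" (0 to 1); they miss things now and then, are a little off and sometimes report something else, mostly with a low value. They report only what shows in the picture. A call takes as long as a camera call.
- look_for(query, camera): "centre" ([x, y, z] in m, in world coordinates, good to about 4 mm: the middle of the surface that is visible of it).
The state is a dict: "clock": time; "qpos": joint angles; "dq": joint speeds; "tau": joint torques, N m; "position": TCP position; "eef_rot": TCP orientation; "contact_force": force on the tool from outside, world axes, zero at the start; "ft_torque": the same for the moment, N m; "gripper_width": finger opening in m.
Only numpy, scipy, OpenCV 4.12 (cv2) and the standard library are available. Lean on these libraries where they do the work, as an engineer would, in place of code of your own. Each camera call takes 0.05 s, during which the arm holds its last target.

## Task

One of the three specimen arbors standing in the wooden rack has two drive slots cut into the rim of its collar. Lift that arbor out, lower its tapered shank into the taper of the white bench spindle with the slots over the two dogs until the collar sits flat and fully home on the spindle nose, and let go of it. Lower it in rather than dropping it, and leave the other two arbors standing in the rack.

Things in the scene. Friction and masses are not known exactly. Their poses are not given: they have to be found in the camera images.
- arbor: Steel arbor to seat, 0.55 kg. Origin on its axis at the underside of the collar, z up. Collar 80 mm across, 12 thick; two rim slots along +x and -x, 26 wide, open outward, from 20 mm off the axis. Tapered shank below: 45 long, 35 across at the collar, 17 at the tip. Grip block above: 24 x 24 mm, sides along x and y, from z = 12 to 54; amber disc on it to 62. Starts upright in the rack.
- arbor_plain: Arbor to leave alone: same sizes, grip block and amber disc, but the 80 mm collar is a full disc without slots. Origin as for arbor. The three stand at random places 95 mm apart in a row in a wooden rack (290 x 88 mm, top 65 mm above the table), its holes 42 mm across.
- arbor_round: Arbor to leave alone: 60 mm round collar without slots, round brass head 24 mm across up to 60 mm above the collar's underside. Origin on its axis at the collar's underside, z up. It stands in the same rack.
- spindle: White box 130 x 150 x 62 mm, fixed. Origin on the spindle axis at table height, z up. Steel nose 88 mm across, flat top at z = 85. Tapered bore, 39 across at the mouth, 52 deep. Two fixed dogs, 12 x 12, 10 high, on the nose top, centred 34 mm off the axis on +x and -x. Home: arbor origin on the axis at z = 85, x axes parallel either way round (10 degrees play); misaligned it stops on the dogs.

How it is judged:
At the end, for the whole second after the job is handed in: The slotted arbor rests released in the spindle: within 10 mm of its axis, collar within 5 mm of the nose top in height, x axes within 15 degrees (either way round), tilted under 0.1 rad. The other two arbors are within 30 mm of their start and tilted under 0.2 rad (horizontal distance between arbor and spindle below 0.01 m and z of arbor in the frame of spindle between 0.08 and 0.09 m and angle between the x axis of arbor and the x axis of spindle, either way round below 0.26 rad and angle between arbor's own z axis and vertical below 0.1 rad and linear speed of arbor below 0.02 m/s and distance of each of arbor_plain, arbor_round from where it was at the start of the episode below 0.03 m and angle between each of arbor_plain, arbor_round's own z axis and vertical below 0.2 rad); the robot touches nothing.
It fails at once if the arbor is dropped into the spindle (it moves faster than 0.6 m/s inside the taper) (horizontal distance between arbor and spindle below 0.02 m and z of arbor in the frame of spindle below 0.115 m and linear speed of arbor above 0.6 m/s).
It fails at once if one of the other two arbors is lifted or pushed out of its place (moved more than 40 mm) (distance of any of arbor_plain, arbor_round from where it was at the start of the episode above 0.04 m).
It also fails if it takes over 32 s, if anything falls off the work surface, if the arm or the gripper's body presses on something with over 40 N, if the wrist force passes 120 N, or if a joint passes its speed limit or range.

## Working session

There is one attempt and no reset: what is moved stays moved. The work goes in short steps, Python scripts to look and compute and a tool call to move; the robot and the scene stay as the last step left them, time stands still between calls to the robot, and variables do not carry over. Pictures are saved under pics/ and viewed, and the job is handed in when it is done.

Besides the shell and the picture viewer there is one more tool, called after "Emit:" in YAML: its name, and indented under it one key for each argument. step_arm: Moves the arm, as the interface text tells. Its arguments: {"type":"object","properties":{"targets":{"type":"array"},"hand":{"type":"number"},"newtons":{"type":"number"}},"required":["targets"]}

```bash
ls; mkdir -p pics
python3 - <<'E'
from rig import monitor, grab_frame, look_for
import cv2
print(monitor.read_state())
for n in ("scene","top"):
    f=grab_frame(n); cv2.imwrite(f"pics/{n}0.png",f["color"][:,:,::-1]); print(n,f["vfov"],f["cx"],f["cy"],f["extrinsics"].tolist(),[k for k in f])
for q in ("arbor","arbor_plain","arbor_round","spindle"):
    for c in ("scene","top"):
        print(q,c,look_for(q,c))
E
```

```text
pics
{'clock': 0.0, 'qpos': array([-1.25980491,  0.62932631,  0.03848286,  1.51838181, -0.0270039 ,
        0.99630155, -0.02002492]), 'dq': array([-0.00085063,  0.00035813,  0.00132858,  0.00113772,  0.00109414,
        0.0003027 , -0.00011506]), 'tau': array([-7.91095208e-04, -5.63406622e+01,  1.22577868e+00, -1.93439770e+01,
        1.09732113e-02,  1.05170891e-02, -5.38415904e-06]), 'position': array([0.23897011, 0.60394664, 0.30299814]), 'eef_rot': array([-5.88402388e-01, -3.08568054e+00,  2.94061246e-03]), 'contact_force': array([-0.53058689,  0.54229227, -0.16194038]), 'ft_torque': array([-0.0495761 , -0.02334925, -0.01402463]), 'gripper_width': 0.0856865850241359}
scene 44.07896134070064 250.93436760291232 187.77896686478212 [[0.8622670426676908, 0.5062593148745597, -0.014037565025907426, -0.46692056120528896], [-0.2652690200136511, 0.4750735077822391, 0.8390098385743018, 0.05647464463409132], [0.43142542130722006, -0.7197268011587595, 0.5439351409347143, -1.346819076036463], [0.0, 0.0, 0.0, 1.0]] ['color', 'vfov', 'cx', 'cy', 'extrinsics']
top 55.29576768099784 254.147270631
[... 291 characters left out ...]
.0, 0.0, 0.0, 1.0]] ['color', 'vfov', 'cx', 'cy', 'extrinsics']
arbor scene [{'centre': [0.5979, 0.2604, 0.0775], 'conf': 0.97}]
arbor top [{'centre': [0.5863, 0.2637, 0.0757], 'conf': 0.62}]
arbor_plain scene [{'centre': [0.5047, 0.2652, 0.0773], 'conf': 0.78}, {'centre': [0.4073, 0.26, 0.075], 'conf': 0.71}]
arbor_plain top [{'centre': [0.4977, 0.2599, 0.0783], 'conf': 0.8}]
arbor_round scene [{'centre': [0.4052, 0.2595, 0.0775], 'conf': 0.7}]
arbor_round top [{'centre': [0.4044, 0.26, 0.0794], 'conf': 0.97}, {'centre': [0.5616, -0.1394, 0.0617], 'conf': 0.35}]
spindle scene [{'centre': [0.5777, -0.183, 0.063], 'conf': 0.8}]
spindle top [{'centre': [0.5597, -0.1389, 0.0613], 'conf': 0.77}]
```

View pics/scene0.png

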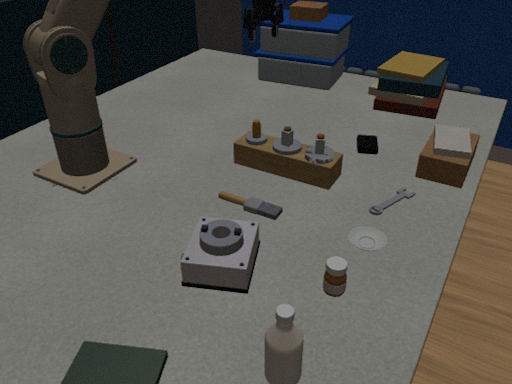

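View pics/top0.png

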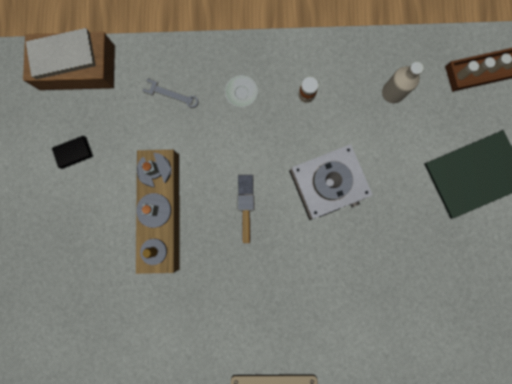

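The slotted arbor is the far one in the rack, at top (153,169), with slots visible. The spindle is at top (332,181), with the dogs diagonal to the image. I'll zoom in for the angles.

```bash
cat > h.py <<'E'
import numpy as np, cv2
def f_of(fr): return fr["color"].shape[0]/2/np.tan(np.radians(fr["vfov"]/2))
def proj(fr,P):
    P=np.atleast_2d(P); c=P@fr["extrinsics"][:3,:3].T+fr["extrinsics"][:3,3]
    f=f_of(fr); return np.c_[fr["cx"]+f*c[:,0]/-c[:,2], fr["cy"]-f*c[:,1]/-c[:,2]]
def back(fr,u,v,z):
    f=f_of(fr);R=fr["extrinsics"][:3,:3];t=fr["extrinsics"][:3,3]
    d=R.T@np.array([(u-fr["cx"])/f,-(v-fr["cy"])/f,-1]); o=-R.T@t
    return o+d*(z-o[2])/d[2]
def crop(fr,u,v,r,name,s=8):
    im=fr["color"][v-r:v+r,u-r:u+r,::-1]
    im=cv2.resize(im,None,fx=s,fy=s,interpolation=cv2.INTER_CUBIC); im=cv2.convertScaleAbs(im,alpha=1.4)
    return im
E
python3 - <<'E'
from h import *; from rig import *
f=grab_frame("top")
a=crop(f,153,169,24,0,12);b=crop(f,332,181,24,0,12)
c=np.hstack([a,b]); cv2.imwrite("pics/ab.png",c[:, :])
g=grab_frame("scene")
a=crop(g,319,152,24,0,12);b=crop(g,222,236,30,0,12)[:,:]
b=cv2.resize(b,(576,576));a=a[:,:]
cv2.imwrite("pics/ab2.png",cv2.resize(np.hstack([cv2.resize(a,(400,400)),cv2.resize(b,(400,400))]),None,fx=1,fy=1))
cv2.imwrite("pics/ab.png",cv2.resize(c,(800,400)))
E
```

```text
(no output)
```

View pics/ab.png

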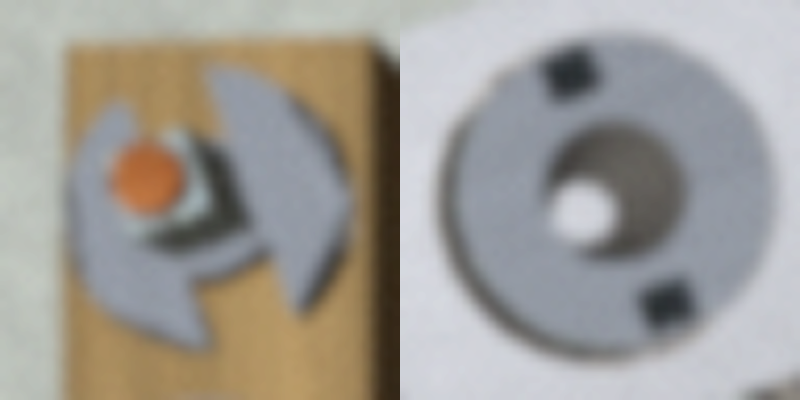

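View pics/ab2.png

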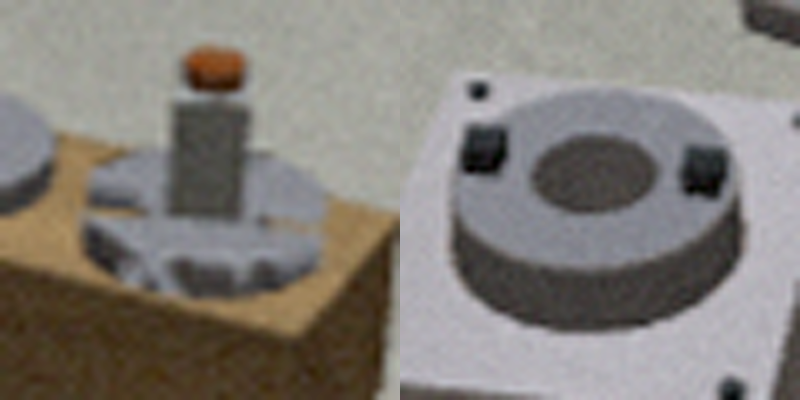

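```bash
cat >> h.py <<'E'
def refine(model, frs, x0, tops):
    pass
E
python3 - <<'E'
from h import *; from rig import *
from scipy.spatial.transform import Rotation as R
f=grab_frame("top"); g=grab_frame("scene")
def top(cx,cy,ox,oy): return ox+cx/8.333-0.5+0.0, oy+cy/8.333-0.5
# dogs, top face z .095
d1=back(f,*top(571,73-0,308-48,157),.092); d2=back(f,*top(668,304,308-48,157),.092)
d1=back(f,*top(571-400,73,308,157),.092); d2=back(f,*top(668-400,304,308,157),.092)
print("top dogs",d1,d2,(d1+d2)/2,np.degrees(np.arctan2(*(d1-d2)[1::-1])),np.linalg.norm(d1-d2))
def sc(cx,cy): return 192+cx/6.667-.5, 206+cy/6.667-.5
e1=back(g,*sc(485-400,148),.092); e2=back(g,*sc(706-400,170),.092)
print("scene dogs",e1,e2,(e1+e2)/2,np.degrees(np.arctan2(*(e2-e1)[1::-1])),np.linalg.norm(e1-e2))
# arbor slot edges, collar top z .077
P=[back(f,*top(*p,129,145),.077) for p in ((130,100),(210,345),(205,70),(300,310))]
for a,b in((0,1),(2,3)): print(np.degrees(np.arctan2(*(P[a]-P[b])[1::-1])))
print("arbor mid",sum(P)/4)
print("amber", back(f,*top(148,178,129,145),.127))
print("amber sc", back(g,*(295+np.array([215,62])/8.333-.5+np.array([0,128-295])),.127))
s=monitor.read_state(); print(R.from_rotvec(s["eef_rot"]).as_matrix())
# overlay
def ov(fr,ax,ay,th,z,slot,im,o,s):
    c,sn=np.cos(th),np.sin(th)
    def dr(pts,col):
        pts=np.array(pts); w=np.c_[ax+c*pts[:,0]-sn*pts[:,1], ay+sn*pts[:,0]+c*pts[:,1], pts[:,2]]
        q=((proj(fr,w)-o+.5)*s).astype(int); cv2.polylines(im,[q],True,col,1)
    t=np.linspace(0,2*np.pi,60)
    if slot:
        dr(np.c_[.04*np.cos(t),.04*np.sin(t),0*t+.077],(0,0,255))
        for k in(1,-1): dr([[k*.02,-.013,.077],[k*.02,.013,.077],[k*.038,.013,.077],[k*.038,-.013,.077]],(0,255,0))
        dr(np.c_[.012*np.array([1,1,-1,-1]),.012*np.array([1,-1,-1,1]),[.119]*4],(255,0,0))
    else:
        dr(np.c_[.044*np.cos(t),.044*np.sin(t),0*t+.085],(0,0,255)); dr(np.c_[.0195*np.cos(t),.0195*np.sin(t),0*t+.085],(0,0,255))
        for k in(1,-1): dr([[k*.034+a*.006,b*.006,.095] for a,b in((1,1),(1,-1),(-1,-1),(-1,1))],(0,255,0))
A=sum(P)/4; am=back(f,*top(148,178,129,145),.127)
D=(d1+d2)/2
tA=np.arctan2(*(P[2]-P[3]+P[0]-P[1])[1::-1]); tD=np.arctan2(*(d1-d2)[1::-1])
ims=[]
for fr,o1,o2 in((f,(153,169),(332,181)),(g,(319,152),(222,236))):
    i1=crop(fr,*o1,24,0,8);ov(fr,am[0],am[1],tA,0,1,i1,np.array(o1)-24,8)
    i2=crop(fr,*o2,24,0,8);ov(fr,D[0],D[1],tD,0,0,i2,np.array(o2)-24,8); ims.append(np.hstack([i1,i2]))
cv2.imwrite("pics/ov.png",cv2.resize(np.vstack(ims),(600,600)))
E
```

```text
top dogs [ 0.59064303 -0.1348593   0.092     ] [ 0.52710779 -0.1585983   0.092     ] [ 0.55887541 -0.1467288   0.092     ] 20.487456837746986 0.06782527083598695
scene dogs [ 0.52603994 -0.15713414  0.092     ] [ 0.59000861 -0.13340908  0.092     ] [ 0.55802427 -0.14527161  0.092     ] 20.34909242039849 0.06822659816631249
18.54990505347858
21.815255382404498
arbor mid [0.59226651 0.26743021 0.077     ]
amber [0.59200693 0.26913985 0.127     ]
amber sc [0.59042064 0.27239262 0.127     ]
[[-9.29826492e-01  3.67998223e-01 -5.19127350e-05]
 [ 3.67998222e-01  9.29826493e-01  2.64593675e-05]
 [ 5.80068366e-05  5.49882668e-06 -9.99999998e-01]]
```

View pics/ov.png

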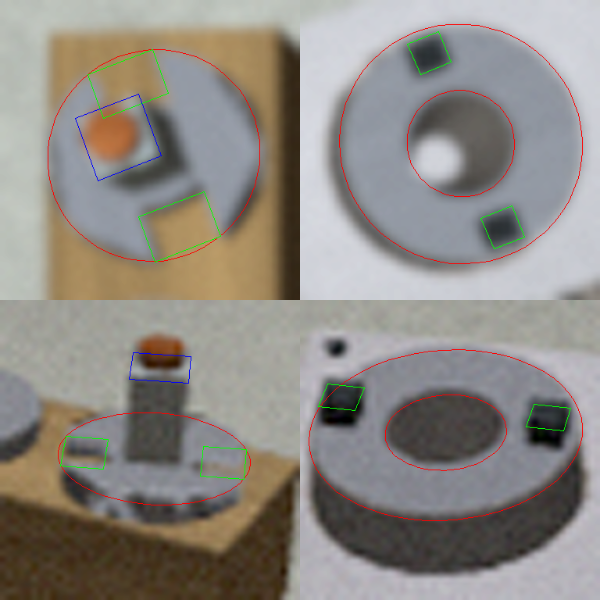

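The overlay fits: spindle axis near (0.558,-0.146) at 20.4°, arbor near (0.592,0.268) at about 20°. I'll move above the arbor and turn the jaws across its y sides.

Emit:
step_arm:
  targets:
    - {"dx":-3,"dy":-1.2,"dz":0,"az":-0.05}
    - {"dx":-7,"dy":-2.8,"az":-0.12}
    - {"dx":-11,"dy":-4.4,"az":-0.2}
    - {"dx":-15,"dy":-6,"az":-0.28}
    - {"dx":-19,"dy":-7.6,"az":-0.36}
    - {"dx":-23,"dy":-9.2,"az":-0.44}
    - {"dx":-27,"dy":-10.8,"az":-0.52}
    - {"dx":-31,"dy":-12.4,"az":-0.6}
    - {"dx":-35,"dy":-14,"az":-0.66}
    - {"dx":-39,"dy":-15.7,"az":-0.72}
    - {"dx":-42.5,"dy":-17.2,"az":-0.725}
    - {"dx":-45.2,"dy":-18.3,"az":-0.725}
  hand: 1

```text
schema error: expected keys dx, dy, dz, ax, ay, az
```

Emit:
step_arm:
  targets:
    - {"dx":0}
    - {"dx":0}
    - {"dx":0}

```text
schema error: expected keys dx, dy, dz, ax, ay, az
```

Run:
```python
from h import *; from rig import *
from scipy.spatial.transform import Rotation as R
w=grab_frame("wrist"); cv2.imwrite("pics/w1.png",w["color"][:,:,::-1])
s=monitor.read_state(); M=R.from_rotvec(s["eef_rot"]).as_matrix(); print(s["clock"],s["position"],s["qpos"],M.round(3).tolist(),np.degrees(np.arctan2(M[1,1],M[0,1])))
print(proj(w,[[.592,.268,.077],[.592,.268,.127]]))
print(look_for("arbor","wrist"))
```

```text
0.75 [0.23913871 0.60440616 0.30391843] [-1.25980837  0.6283777   0.03852455  1.51743084 -0.02703772  0.99631193
 -0.01999722] [[-0.93, 0.368, -0.0], [0.368, 0.93, 0.0], [0.0, -0.0, -1.0]] 68.40801478209718
[[124.85104615 494.26982527]
 [107.92757091 544.19441063]]
[]
```

View pics/w1.png

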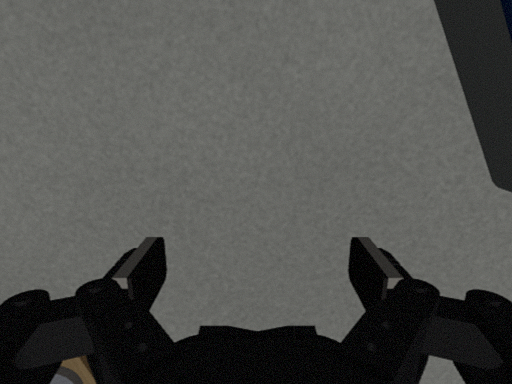

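All six keys are required, and nothing has moved. The wrist view shows the fingers at left and right, with the camera looking ahead of them.

Emit:
step_arm:
  targets:
    - {"dx":-3,"dy":-1.2,"dz":0,"ax":0,"ay":0,"az":-0.05}
    - {"dx":-7,"dy":-2.8,"dz":0,"ax":0,"ay":0,"az":-0.12}
    - {"dx":-11,"dy":-4.4,"dz":0,"ax":0,"ay":0,"az":-0.2}
    - {"dx":-15,"dy":-6,"dz":0,"ax":0,"ay":0,"az":-0.28}
    - {"dx":-19,"dy":-7.6,"dz":0,"ax":0,"ay":0,"az":-0.36}
    - {"dx":-23,"dy":-9.2,"dz":0,"ax":0,"ay":0,"az":-0.44}
    - {"dx":-27,"dy":-10.8,"dz":0,"ax":0,"ay":0,"az":-0.52}
    - {"dx":-31,"dy":-12.4,"dz":0,"ax":0,"ay":0,"az":-0.6}
    - {"dx":-35,"dy":-14,"dz":0,"ax":0,"ay":0,"az":-0.66}
    - {"dx":-39,"dy":-15.7,"dz":0,"ax":0,"ay":0,"az":-0.72}
    - {"dx":-42.5,"dy":-17.2,"dz":0,"ax":0,"ay":0,"az":-0.725}
    - {"dx":-45.2,"dy":-18.3,"dz":0,"ax":0,"ay":0,"az":-0.725}
  hand: 1

```text
clock: 1.8
position: [0.5938, 0.2654, 0.304]
eef_rot: [-0.543, 3.094, -0.001]
contact_force: [-0.3, 0.1, -0.3]
gripper_width: 0.0854
```

Emit:
step_arm:
  targets:
    - {"dx":0,"dy":0,"dz":0,"ax":0,"ay":0,"az":0}
    - {"dx":0,"dy":0,"dz":0,"ax":0,"ay":0,"az":0}

```text
clock: 1.97
position: [0.5962, 0.2614, 0.3037]
eef_rot: [-0.532, 3.095, -0.004]
contact_force: [-0.7, 0.3, 0.0]
gripper_width: 0.0854
```

Run:
```python
from h import *; from rig import *
from scipy.spatial.transform import Rotation as R
w=grab_frame("wrist"); cv2.imwrite("pics/w2.png",w["color"][:,:,::-1])
s=monitor.read_state(); M=R.from_rotvec(s["eef_rot"]).as_matrix(); print(s["clock"],s["position"],s["qpos"],M.round(3).tolist(),np.degrees(np.arctan2(M[1,1],M[0,1])))
print(proj(w,[[.592,.268,.077],[.592,.268,.127]]))
print(look_for("arbor","wrist"))
```

```text
2.0167 [0.59428333 0.26437736 0.30383186] [-0.37140589  0.63205596 -0.15410386  1.51232908  0.10773183  1.00555569
  1.36138047] [[-0.941, -0.338, 0.0], [-0.338, 0.941, -0.0], [0.0, -0.0, -1.0]] 109.74032135584628
[[264.81548006 173.47316719]
 [266.13728087 186.53637992]]
[{'centre': [0.5873, 0.2729, 0.0762], 'conf': 0.76}]
```

View pics/w2.png

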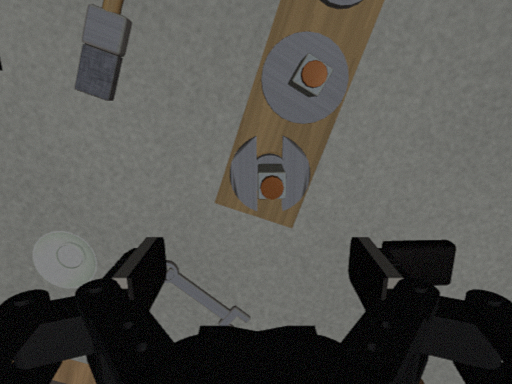

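The wrist view shows the arbor's amber disc at (272,187) and the collar centre at about (270,173). The slots run vertically, so the jaws are square to the block. Next I'll measure it precisely.

Run:
```python
from h import *; from rig import *
from scipy.spatial.transform import Rotation as R
w=grab_frame("wrist")
s=monitor.read_state(); M=R.from_rotvec(s["eef_rot"]).as_matrix(); print(s["position"],M[:,1])
hsv=cv2.cvtColor(w["color"],cv2.COLOR_RGB2HSV); m=cv2.inRange(hsv,(0,120,60),(20,255,255))
n,l,st,c=cv2.connectedComponentsWithStats(m)
for i in range(1,n):
    if st[i,4]>150: print(st[i],c[i],back(w,*c[i],.127))
print("collar",back(w,270.5,173,.077))
im=crop(w,272,174,60,0,10)
cv2.imwrite("pics/w2c.png",im[:, :][:600*2:2,::2])
```

```text
[0.5925638  0.26721115 0.30404736] [-0.34253315  0.93950494  0.00123006]
[294  63  25  27 512] [306.328125  75.953125] [0.49694351 0.27191682 0.127     ]
[253 179  23  23 390] [264.06666667 189.18205128] [0.5912861  0.27258031 0.127     ]
collar [0.58608614 0.27867658 0.077     ]
```

View pics/w2c.png

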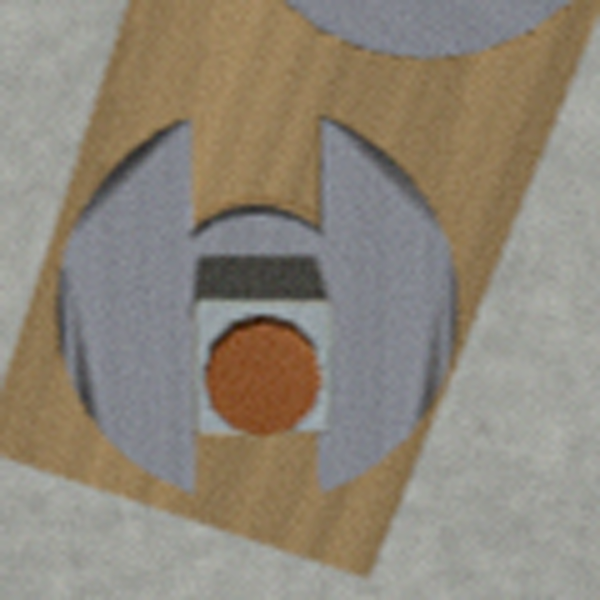

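Run:
```python
from h import *; from rig import *
from scipy.spatial.transform import Rotation as R
for k in range(2):
    w=grab_frame("wrist")
    s=monitor.read_state(); M=R.from_rotvec(s["eef_rot"]).as_matrix(); print(s["clock"],s["position"],M[:,1],np.abs(s["dq"]).max())
    hsv=cv2.cvtColor(w["color"],cv2.COLOR_RGB2HSV); m=cv2.inRange(hsv,(0,120,60),(20,255,255))
    n,l,st,c=cv2.connectedComponentsWithStats(m)
    for i in range(1,n):
        if st[i,4]>150: 
            P=back(w,*c[i],.127); print(c[i],P,(M.T@(P-s["position"])*100).round(2))
    # collar centre from prior pic offset
    P2=back(w,c[-1][0]-.5,c[-1][1]-12.2,.077)
    print("collar",P2,(M.T@(P2-s["position"])*100).round(2))
print(look_for("arbor","wrist"))
```

```text
2.1667 [0.59239429 0.26757306 0.30415396] [-0.34336928  0.93919987  0.00106705] 0.007101107054218473
[305.01953125  76.2734375 ] [0.49690776 0.27192036 0.127     ] [ 8.82  3.67 17.72]
[262.75578406 189.36503856] [0.59126876 0.27263132 0.127     ] [-0.07  0.49 17.72]
collar [0.88964985 0.11858279 0.077     ] [-22.8  -24.22  22.69]
2.2167 [0.5924536  0.26752821 0.30420948] [-3.43476382e-01  9.39160990e-01  7.81240771e-04] 0.007680209216910518
[304.68858801  76.32301741] [0.49687975 0.271959   0.127     ] [ 8.83  3.69 17.72]
[262.29562982 189.35989717] [0.59128288 0.27261335 0.127     ] [-0.06  0.5  17.72]
collar [0.86414933 0.15583188 0.077     ] [-21.68 -19.84  22.71]
[{'centre': [0.5869, 0.2757, 0.0791], 'conf': 0.87}]
```

Emit:
step_arm:
  targets:
    - {"dx":0,"dy":0.45,"dz":1,"ax":0,"ay":0,"az":0}
    - {"dx":0,"dy":0.45,"dz":2.5,"ax":0,"ay":0,"az":0}
    - {"dx":0,"dy":0.45,"dz":4.5,"ax":0,"ay":0,"az":0}
    - {"dx":0,"dy":0.45,"dz":6.5,"ax":0,"ay":0,"az":0}
    - {"dx":0,"dy":0.45,"dz":8,"ax":0,"ay":0,"az":0}
    - {"dx":0,"dy":0.45,"dz":9,"ax":0,"ay":0,"az":0}
    - {"dx":0,"dy":0.45,"dz":9.5,"ax":0,"ay":0,"az":0}
    - {"dx":0,"dy":0.45,"dz":9.5,"ax":0,"ay":0,"az":0}
    - {"dx":0,"dy":0.45,"dz":9.5,"ax":0,"ay":0,"az":0}
    - {"dx":0,"dy":0.45,"dz":9.5,"ax":0,"ay":0,"az":0}

```text
clock: 3.1
position: [0.5916, 0.2721, 0.2103]
eef_rot: [-0.547, 3.091, 0.002]
contact_force: [-0.1, -0.3, 0.1]
gripper_width: 0.0854
```

```bash
cat > look.py <<'E'
import sys
from h import *; from rig import *
from scipy.spatial.transform import Rotation as R
w=grab_frame("wrist"); cv2.imwrite(sys.argv[1],w["color"][:,:,::-1])
s=monitor.read_state(); M=R.from_rotvec(s["eef_rot"]).as_matrix(); print(s["clock"],s["position"],np.degrees(np.arctan2(M[1,1],M[0,1])),s["contact_force"],s["gripper_width"],s["qpos"][6],np.abs(s["dq"]).max())
z=float(sys.argv[2]) if len(sys.argv)>2 else .127
hsv=cv2.cvtColor(w["color"],cv2.COLOR_RGB2HSV); m=cv2.inRange(hsv,(0,120,60),(20,255,255))
n,l,st,c=cv2.connectedComponentsWithStats(m)
for i in range(1,n):
    if st[i,4]>150:
        P=back(w,*c[i],z); print(st[i],c[i],P,(M.T@(P-s["position"])*100).round(2))
E
python3 look.py pics/w3.png
```

```text
3.15 [0.59164603 0.27198184 0.21037198] 110.07939684292481 [-0.69668794 -0.68075159  0.96532112] 0.08516740341005302 1.3350526272435836 0.0026832294530343592
[ 306   34   41   45 1427] [325.91240364  55.80098108] [0.49678784 0.27196261 0.127     ] [8.93 3.25 8.32]
[240 218  35  34 917] [257.16030534 233.93129771] [0.59118895 0.27265507 0.127     ] [0.04 0.07 8.34]
```

View pics/w3.png

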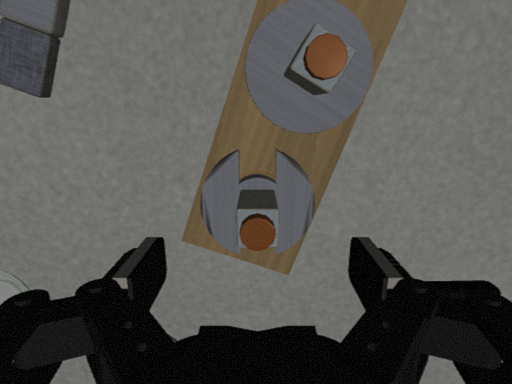

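The disc sits at (257,234), under the jaw middle, with offsets under 1 mm. I'll go down and close.

Emit:
step_arm:
  targets:
    - {"dx":0,"dy":0.05,"dz":1,"ax":0,"ay":0,"az":0}
    - {"dx":0,"dy":0.05,"dz":2.3,"ax":0,"ay":0,"az":0}
    - {"dx":0,"dy":0.05,"dz":3.6,"ax":0,"ay":0,"az":0}
    - {"dx":0,"dy":0.05,"dz":4.6,"ax":0,"ay":0,"az":0}
    - {"dx":0,"dy":0.05,"dz":5.2,"ax":0,"ay":0,"az":0}
    - {"dx":0,"dy":0.05,"dz":5.5,"ax":0,"ay":0,"az":0}
    - {"dx":0,"dy":0.05,"dz":5.5,"ax":0,"ay":0,"az":0}
    - {"dx":0,"dy":0.05,"dz":5.5,"ax":0,"ay":0,"az":0}

```text
clock: 3.82
position: [0.5917, 0.2726, 0.1553]
eef_rot: [-0.547, 3.091, 0.002]
contact_force: [-0.5, -0.3, 0.1]
gripper_width: 0.0852
```

Emit:
step_arm:
  targets:
    - {"dx":0,"dy":0,"dz":0,"ax":0,"ay":0,"az":0}
    - {"dx":0,"dy":0,"dz":0,"ax":0,"ay":0,"az":0}
    - {"dx":0,"dy":0,"dz":0,"ax":0,"ay":0,"az":0}
    - {"dx":0,"dy":0,"dz":0,"ax":0,"ay":0,"az":0}
    - {"dx":0,"dy":0,"dz":0,"ax":0,"ay":0,"az":0}
    - {"dx":0,"dy":0,"dz":0,"ax":0,"ay":0,"az":0}
    - {"dx":0,"dy":0,"dz":0,"ax":0,"ay":0,"az":0}
    - {"dx":0,"dy":0,"dz":0,"ax":0,"ay":0,"az":0}
  hand: -1
  newtons: 60

```text
clock: 4.48
position: [0.5919, 0.2725, 0.1557]
eef_rot: [-0.547, 3.091, 0.002]
contact_force: [-0.6, -0.3, 3.7]
gripper_width: 0.0234
```

```bash
python3 look.py pics/w4.png
```

```text
4.5333 [0.59192657 0.27245666 0.155677  ] 110.06995658264562 [-0.37977065 -1.50457284  4.09631873] 0.023415233425560636 1.3225599031086415 0.0018424217310096399
[ 333    0   67   63 3411] [365.62034594  28.30782762] [0.49750852 0.27212909 0.127     ] [8.89 3.21 2.84]
[ 231  270   53   46 1869] [257.38309256 292.51952916] [0.59071926 0.27274617 0.127     ] [0.11 0.07 2.87]
```

View pics/w4.png

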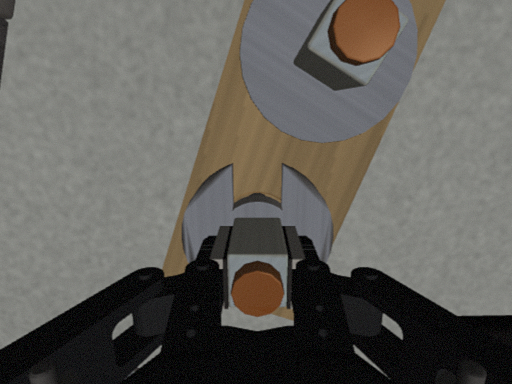

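Gripped at 23.4 mm, with the disc centred between the pads. Now lift.

Emit:
step_arm:
  targets:
    - {"dx":0,"dy":0,"dz":-0.5,"ax":0,"ay":0,"az":0}
    - {"dx":0,"dy":0,"dz":-1.5,"ax":0,"ay":0,"az":0}
    - {"dx":0,"dy":0,"dz":-3,"ax":0,"ay":0,"az":0}
    - {"dx":0,"dy":0,"dz":-4.5,"ax":0,"ay":0,"az":0}
    - {"dx":0,"dy":0,"dz":-6,"ax":0,"ay":0,"az":0}
    - {"dx":0,"dy":0,"dz":-7.5,"ax":0,"ay":0,"az":0}
    - {"dx":0,"dy":0,"dz":-9,"ax":0,"ay":0,"az":0}
    - {"dx":0,"dy":0,"dz":-10.2,"ax":0,"ay":0,"az":0}
    - {"dx":0,"dy":0,"dz":-11,"ax":0,"ay":0,"az":0}
    - {"dx":0,"dy":0,"dz":-11,"ax":0,"ay":0,"az":0}
    - {"dx":0,"dy":0,"dz":-11,"ax":0,"ay":0,"az":0}

```text
clock: 5.45
position: [0.5915, 0.2722, 0.2656]
eef_rot: [-0.547, 3.091, 0.001]
contact_force: [-1.3, -0.1, -5.1]
gripper_width: 0.0232
```

```bash
python3 look.py pics/w5.png .237
python3 - <<'E'
from h import *; from rig import *
from scipy.spatial.transform import Rotation as R
s=monitor.read_state(); M=R.from_rotvec(s["eef_rot"]).as_matrix()
print(M.T@(np.array([.5585,-.146,s["position"][2]])-s["position"])*100)
E
```

```text
5.5 [0.59116219 0.27203611 0.26493058] 110.06969866810012 [-0.42107777 -0.87474674 -5.31972399] 0.023469111519742507 1.3457462422990558 0.011923343020101241
[292  53  30  33 745] [306.53959732  68.98389262] [0.51313428 0.26006902 0.237     ] [7.74 1.55 2.78]
[234 172  22  25 172] [242.08139535 187.09302326] [0.55433749 0.25403775 0.237     ] [ 4.08 -0.43  2.79]
[ 231  270   53   47 1866] [257.41800643 292.39067524] [0.5901874  0.27253742 0.237     ] [0.08 0.08 2.79]
[ 1.74133029e+01 -3.81442758e+01 -3.42276327e-02]
```

View pics/w5.png

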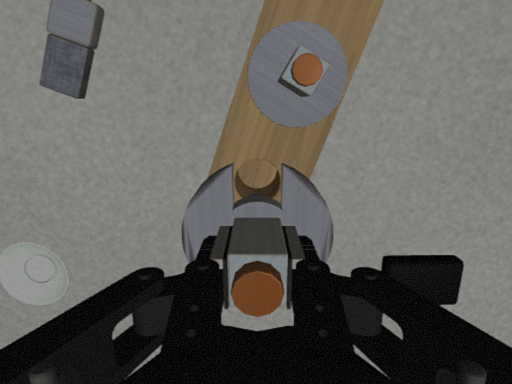

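Lifted clean: 5.3 N, and the empty hole shows at (258,180). I'll carry it to a point 9 cm short of the spindle so the wrist camera can see the nose.

Emit:
step_arm:
  targets:
    - {"dx":0.2,"dy":-1,"dz":0,"ax":0,"ay":0,"az":0}
    - {"dx":0.7,"dy":-3,"dz":0,"ax":0,"ay":0,"az":0}
    - {"dx":1.4,"dy":-6.5,"dz":0,"ax":0,"ay":0,"az":0}
    - {"dx":2.2,"dy":-10,"dz":0,"ax":0,"ay":0,"az":0}
    - {"dx":3,"dy":-14,"dz":0,"ax":0,"ay":0,"az":0}
    - {"dx":4,"dy":-18,"dz":0,"ax":0,"ay":0,"az":0}
    - {"dx":5,"dy":-22,"dz":0,"ax":0,"ay":0,"az":0}
    - {"dx":6,"dy":-26,"dz":0,"ax":0,"ay":0,"az":0}
    - {"dx":7,"dy":-30,"dz":0,"ax":0,"ay":0,"az":0}
    - {"dx":7.6,"dy":-33.5,"dz":0,"ax":0,"ay":0,"az":0}
    - {"dx":8.2,"dy":-36.5,"dz":0,"ax":0,"ay":0,"az":0}
    - {"dx":8.4,"dy":-38.1,"dz":0,"ax":0,"ay":0,"az":0}

```text
clock: 6.5
position: [0.6418, -0.1224, 0.2635]
eef_rot: [0.537, -3.093, 0.006]
contact_force: [0.7, -0.2, -4.9]
gripper_width: 0.0233
```

Emit:
step_arm:
  targets:
    - {"dx":0,"dy":0,"dz":0,"ax":0,"ay":0,"az":0}
    - {"dx":0,"dy":0,"dz":0,"ax":0,"ay":0,"az":0}
    - {"dx":0,"dy":0,"dz":0,"ax":0,"ay":0,"az":0}
    - {"dx":0,"dy":0,"dz":0,"ax":0,"ay":0,"az":0}
    - {"dx":0,"dy":0,"dz":0,"ax":0,"ay":0,"az":0}
    - {"dx":0,"dy":0,"dz":0,"ax":0,"ay":0,"az":0}

```text
clock: 7.0
position: [0.6419, -0.1203, 0.2636]
eef_rot: [0.541, -3.093, 0.004]
contact_force: [0.6, 0.5, -4.8]
gripper_width: 0.0235
```

```bash
python3 look.py pics/w6.png .237
```

```text
7.05 [ 0.64191116 -0.12074981  0.26364865] 109.81363860697071 [ 0.26095402  0.10384901 -6.0895504 ] 0.023632057355038254 1.9449872721315584 0.00736649940991944
[470  12  42  81 443] [493.16930023  52.55079007] [ 0.54122114 -0.08322082  0.237     ] [8.2  6.95 2.66]
[ 231  270   53   47 1854] [257.30528587 292.63268608] [ 0.63935187 -0.12057146  0.237     ] [0.23 0.11 2.67]
```

View pics/w6.png

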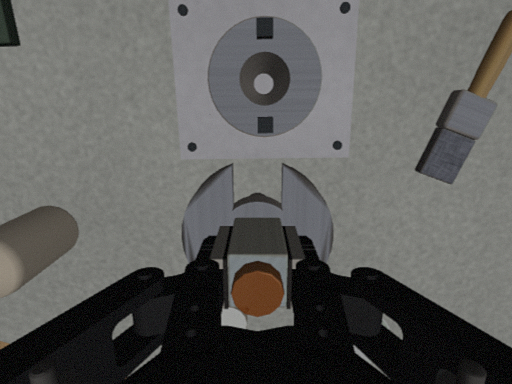

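Dogs at (265,28) and (265,125), nose centre about (265,76), and the slots are parallel to the dog line. Now compute the offset.

Run:
```python
from h import *; from rig import *
from scipy.spatial.transform import Rotation as R
w=grab_frame("wrist")
s=monitor.read_state(); M=R.from_rotvec(s["eef_rot"]).as_matrix(); p=s["position"]; print(p)
g=cv2.cvtColor(w["color"],cv2.COLOR_RGB2GRAY); m=((g<50)*255).astype(np.uint8)
n,l,st,c=cv2.connectedComponentsWithStats(m)
D=[]
for i in range(1,n):
    if 100<st[i,4]<800 and 240<c[i][0]<290: print(st[i],c[i]); D.append(c[i])
B=[back(w,*d,.092) for d in D]
for b in B: print(b,(M.T@(b-p)*100).round(2))
mid=sum(B)/2; v=B[0]-B[1]; print("mid",mid,(M.T@(mid-p)*100).round(2),"ang tool",np.degrees(np.arctan2(*(M.T@v)[1::-1])),np.degrees(np.arctan2(v[1],v[0])),np.linalg.norm(v))
# nose circle z=.085 ellipse
c2=back(w,265,76,.085); print((M.T@(c2-p)*100).round(2))
# bright-normalised white hole at depth 33?
cv2.imwrite("pics/w6c.png",crop(w,264,76,72,0,5)[:600])
# slot edges of held collar, z = tool: collar top at tool z 9.07-1.2
zc=p[2]-.0787
for q in((233,165),(234,205),(282,165),(282,205)):
    print(q,(M.T@(back(w,*q,zc)-p)*100).round(2))
```

```text
[ 0.64189092 -0.12120389  0.26366201]
[257  18  16  21 317] [264.94321767  28.04100946]
[262  53  28  50 725] [277.36137931  74.97655172]
[259 117  14  16 223] [265.47533632 124.46636771]
[234 193  38  15 198] [252.15656566 198.92929293]
[232 261  50  27 406] [256.12315271 269.81034483]
[ 0.52648667 -0.15616088  0.092     ] [12.    0.67 17.19]
[ 0.5529559  -0.13664292  0.092     ] [ 8.85  1.61 17.18]
[ 0.58965815 -0.13252765  0.092     ] [ 5.26  0.75 17.18]
[ 0.6497992  -0.12210287  0.092     ] [-0.75 -0.3  17.17]
[ 0.71010887 -0.09700584  0.092     ] [-7.28  0.02 17.15]
mid [ 1.51450439 -0.32222008  0.23      ] [-75.32 -48.43   3.34] ang tool -16.629470973276803 -143.59556035877554 0.032887246112392264
[ 8.84  0.71 17.88]
(233, 165) [ 3.88 -1.08  7.88]
(234, 205) [ 1.81 -1.08  7.88]
(282, 165) [3.88 1.33 7.87]
(282, 205) [1.81 1.37 7.87]
```

View pics/w6c.png

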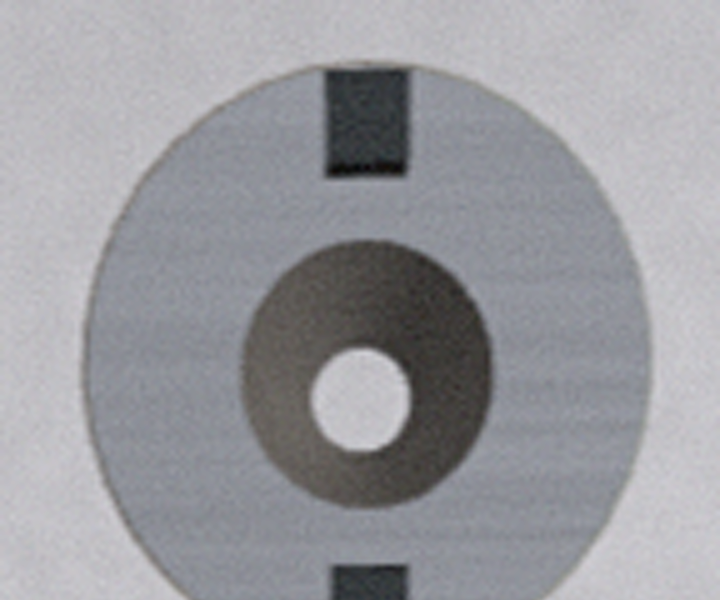

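Emit:
step_arm:
  targets:
    - {"dx":0.8,"dy":0.1,"dz":0,"ax":0,"ay":0,"az":-0.01}
    - {"dx":2.4,"dy":0.2,"dz":0,"ax":0,"ay":0,"az":-0.01}
    - {"dx":4.4,"dy":0.3,"dz":0,"ax":0,"ay":0,"az":-0.01}
    - {"dx":6.2,"dy":0.5,"dz":0.3,"ax":0,"ay":0,"az":-0.01}
    - {"dx":7.6,"dy":0.6,"dz":0.8,"ax":0,"ay":0,"az":-0.01}
    - {"dx":8.3,"dy":0.6,"dz":1.4,"ax":0,"ay":0,"az":-0.01}
    - {"dx":8.5,"dy":0.6,"dz":1.8,"ax":0,"ay":0,"az":-0.01}
    - {"dx":8.5,"dy":0.6,"dz":2,"ax":0,"ay":0,"az":-0.01}
    - {"dx":8.5,"dy":0.6,"dz":2,"ax":0,"ay":0,"az":-0.01}
    - {"dx":8.5,"dy":0.6,"dz":2,"ax":0,"ay":0,"az":-0.01}
    - {"dx":8.5,"dy":0.6,"dz":2,"ax":0,"ay":0,"az":-0.01}

```text
clock: 8.02
position: [0.5609, -0.1439, 0.2439]
eef_rot: [0.556, -3.091, 0.005]
contact_force: [-0.1, 0.4, -4.5]
gripper_width: 0.0232
```

```bash
python3 look.py pics/w7.png .2145
python3 - <<'E'
from h import *; from rig import *
from scipy.spatial.transform import Rotation as R
g=grab_frame("scene");cv2.imwrite("pics/s7.png",crop(g,222,220,50,0,6))
s=monitor.read_state(); M=R.from_rotvec(s["eef_rot"]).as_matrix(); p=s["position"]; print(p)
for P in([.5581,-.1443,.1],[.5585,-.146,.1],[.558,-.1453,.1]): print((M.T@(np.array(P)-p)*100).round(2))
E
```

```text
8.0667 [ 0.5606727  -0.14393406  0.24393166] 110.3951641967719 [-0.81424478 -0.16979871 -4.83147449] 0.023520491049832806 1.9935202075237242 0.004712361886472092
[462 106  50  76 511] [488.5146771  140.03131115] [ 0.48175669 -0.09361718  0.2145    ] [5.64 7.48 2.93]
[ 231  270   53   47 1850] [257.39459459 292.65135135] [ 0.5601118 -0.1435359  0.2145   ] [0.03 0.07 2.94]
[ 0.56050612 -0.14405058  0.24393413]
[ 0.21  0.11 14.39]
[ 0.23 -0.07 14.39]
[2.600e-01 1.000e-02 1.439e+01]
```

View pics/w7.png

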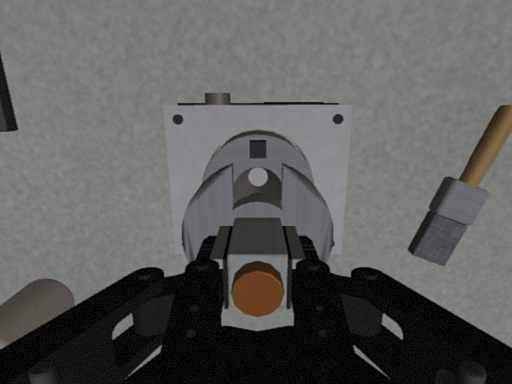

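View pics/s7.png

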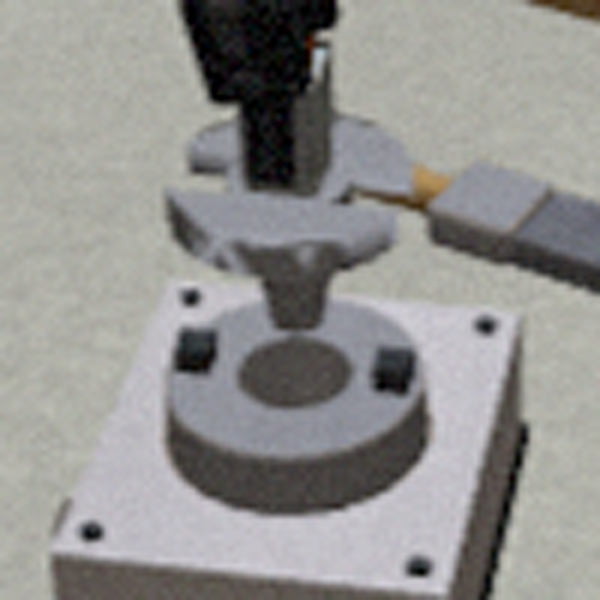

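Dog at (258,148) lies midway between the slot edges (233/282), and the scene view shows the shank over the bore. Lowering.

Emit:
step_arm:
  targets:
    - {"dx":0.1,"dy":0,"dz":0.3,"ax":0,"ay":0,"az":0}
    - {"dx":0.1,"dy":0,"dz":0.8,"ax":0,"ay":0,"az":0}
    - {"dx":0.1,"dy":0,"dz":1.4,"ax":0,"ay":0,"az":0}
    - {"dx":0.1,"dy":0,"dz":2,"ax":0,"ay":0,"az":0}
    - {"dx":0.1,"dy":0,"dz":2.6,"ax":0,"ay":0,"az":0}
    - {"dx":0.1,"dy":0,"dz":3.2,"ax":0,"ay":0,"az":0}
    - {"dx":0.1,"dy":0,"dz":3.8,"ax":0,"ay":0,"az":0}
    - {"dx":0.1,"dy":0,"dz":4.3,"ax":0,"ay":0,"az":0}
    - {"dx":0.1,"dy":0,"dz":4.7,"ax":0,"ay":0,"az":0}
    - {"dx":0.1,"dy":0,"dz":4.9,"ax":0,"ay":0,"az":0}
    - {"dx":0.1,"dy":0,"dz":5,"ax":0,"ay":0,"az":0}
    - {"dx":0.1,"dy":0,"dz":5,"ax":0,"ay":0,"az":0}

```text
clock: 9.12
position: [0.5596, -0.1446, 0.1938]
eef_rot: [0.556, -3.091, 0.005]
contact_force: [0.6, -0.4, -5.4]
gripper_width: 0.0235
```

```bash
python3 look.py pics/w8.png .166
python3 - <<'E'
from h import *; from rig import *
g=grab_frame("scene");a=crop(g,222,220,40,0,5)
g=grab_frame("top");b=crop(g,332,181,40,0,5); cv2.imwrite("pics/s8.png",np.hstack([a,b]))
print(monitor.read_state()["position"])
E
```

```text
9.1667 [ 0.55967194 -0.14459983  0.19404799] 110.3832798806904 [-0.44612566 -0.8423528  -5.24870986] 0.023742138203184587 1.977379324416231 0.004518164647590856
[ 231  270   53   47 1849] [257.34505138 292.68793943] [ 0.55780376 -0.14461114  0.166     ] [0.17 0.07 2.8 ]
[ 0.55978382 -0.14461667  0.19426857]
```

View pics/w8.png

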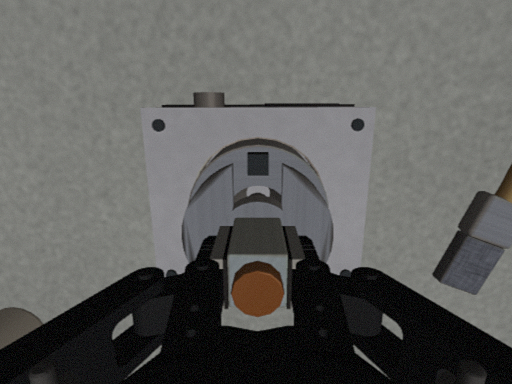

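View pics/s8.png

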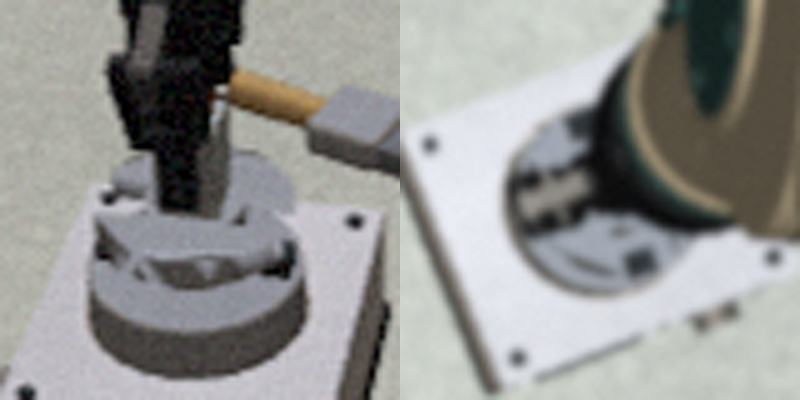

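Shank in the bore with no side force. Continue down slowly to just above home.

Emit:
step_arm:
  targets:
    - {"dx":0,"dy":0,"dz":0.2,"ax":0,"ay":0,"az":0}
    - {"dx":0,"dy":0,"dz":0.4,"ax":0,"ay":0,"az":0}
    - {"dx":0,"dy":0,"dz":0.6,"ax":0,"ay":0,"az":0}
    - {"dx":0,"dy":0,"dz":0.8,"ax":0,"ay":0,"az":0}
    - {"dx":0,"dy":0,"dz":1.0,"ax":0,"ay":0,"az":0}
    - {"dx":0,"dy":0,"dz":1.2,"ax":0,"ay":0,"az":0}
    - {"dx":0,"dy":0,"dz":1.3,"ax":0,"ay":0,"az":0}
    - {"dx":0,"dy":0,"dz":1.4,"ax":0,"ay":0,"az":0}
    - {"dx":0,"dy":0,"dz":1.5,"ax":0,"ay":0,"az":0}
    - {"dx":0,"dy":0,"dz":1.5,"ax":0,"ay":0,"az":0}

```text
clock: 10.1
position: [0.5597, -0.1446, 0.1791]
eef_rot: [0.556, -3.092, 0.005]
contact_force: [0.5, 0.4, -4.5]
gripper_width: 0.0235
```

```bash
python3 look.py pics/w9.png .149
```

```text
10.15 [ 0.55975673 -0.14467729  0.17917033] 110.38710823766573 [ 0.21423127  0.06397875 -3.72226112] 0.023386663541520133 1.9724227079569612 0.002614622506060793
[ 231  270   53   47 1849] [257.32125473 292.63872363] [ 0.55936515 -0.14418962  0.149     ] [0.02 0.07 3.02]
```

Emit:
step_arm:
  targets:
    - {"dx":0,"dy":0,"dz":0.1,"ax":0,"ay":0,"az":0}
    - {"dx":0,"dy":0,"dz":0.2,"ax":0,"ay":0,"az":0}
    - {"dx":0,"dy":0,"dz":0.25,"ax":0,"ay":0,"az":0}
    - {"dx":0,"dy":0,"dz":0.3,"ax":0,"ay":0,"az":0}
    - {"dx":0,"dy":0,"dz":0.3,"ax":0,"ay":0,"az":0}

```text
clock: 10.57
position: [0.5597, -0.1446, 0.1761]
eef_rot: [0.556, -3.091, 0.005]
contact_force: [-0.7, 0.7, -5.6]
gripper_width: 0.0234
```

```bash
python3 look.py pics/w10.png .149
```

```text
10.6167 [ 0.55969935 -0.1446567   0.17611161] 110.38649109644065 [-0.79173337  0.12779509 -4.87073359] 0.02308025564350452 1.9714309711598712 0.003209667314318587
[ 231  270   53   47 1845] [257.35663957 292.67696477] [ 0.55745568 -0.14487857  0.149     ] [0.21 0.07 2.71]
```

View pics/w10.png

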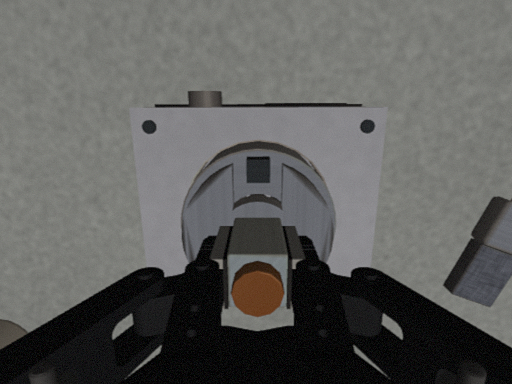

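Still carrying the full weight with no contact. I'll go down in 1 mm steps until it rests.

Emit:
step_arm:
  targets:
    - {"dx":0,"dy":0,"dz":0.05,"ax":0,"ay":0,"az":0}
    - {"dx":0,"dy":0,"dz":0.1,"ax":0,"ay":0,"az":0}
    - {"dx":0,"dy":0,"dz":0.1,"ax":0,"ay":0,"az":0}

```text
clock: 10.87
position: [0.5598, -0.1447, 0.1758]
eef_rot: [0.556, -3.092, 0.006]
contact_force: [-1.6, -0.1, 2.0]
gripper_width: 0.0235
```

Emit:
step_arm:
  targets:
    - {"dx":0,"dy":0,"dz":0.05,"ax":0,"ay":0,"az":0}
    - {"dx":0,"dy":0,"dz":0.1,"ax":0,"ay":0,"az":0}
    - {"dx":0,"dy":0,"dz":0.1,"ax":0,"ay":0,"az":0}

```text
clock: 11.12
position: [0.5598, -0.1447, 0.1757]
eef_rot: [-0.556, 3.092, -0.006]
contact_force: [-3.8, -1.3, 7.6]
gripper_width: 0.0232
```

Contact at TCP z 0.1757, which matches home height (collar at 0.085). Releasing.

Emit:
step_arm:
  targets:
    - {"dx":0,"dy":0,"dz":0,"ax":0,"ay":0,"az":0}
    - {"dx":0,"dy":0,"dz":0,"ax":0,"ay":0,"az":0}
    - {"dx":0,"dy":0,"dz":0,"ax":0,"ay":0,"az":0}
    - {"dx":0,"dy":0,"dz":0,"ax":0,"ay":0,"az":0}
    - {"dx":0,"dy":0,"dz":0,"ax":0,"ay":0,"az":0}
    - {"dx":0,"dy":0,"dz":0,"ax":0,"ay":0,"az":0}
    - {"dx":0,"dy":0,"dz":0,"ax":0,"ay":0,"az":0}
    - {"dx":0,"dy":0,"dz":0,"ax":0,"ay":0,"az":0}
  hand: 0.7

```text
clock: 11.78
position: [0.5598, -0.1448, 0.1756]
eef_rot: [0.556, -3.092, 0.006]
contact_force: [-0.9, -0.2, 0.4]
gripper_width: 0.0725
```

```bash
python3 look.py pics/w11.png .147
```

```text
11.8333 [ 0.55975027 -0.14474925  0.17565972] 110.37407109137942 [ 0.85800143  0.76503105 -0.5926857 ] 0.07260288583015859 1.970861838180486 0.0019413993650559643
[ 231  270   52   46 1844] [256.76464208 292.38503254] [ 0.55853416 -0.14485499  0.147     ] [0.12 0.04 2.87]
```

View pics/w11.png

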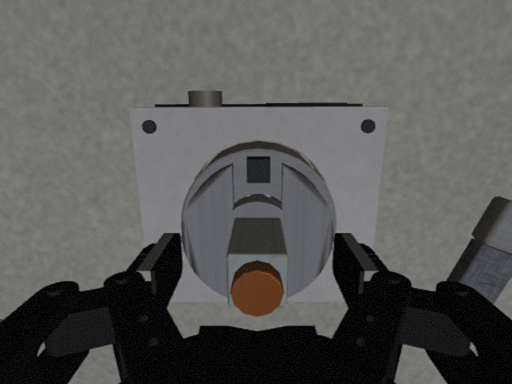

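Released. The jaws are clear at about 160 and 355, and the arbor didn't move. Retreat straight up.

Emit:
step_arm:
  targets:
    - {"dx":0,"dy":0,"dz":-0.5,"ax":0,"ay":0,"az":0}
    - {"dx":0,"dy":0,"dz":-1.5,"ax":0,"ay":0,"az":0}
    - {"dx":0,"dy":0,"dz":-3,"ax":0,"ay":0,"az":0}
    - {"dx":0,"dy":0,"dz":-5,"ax":0,"ay":0,"az":0}
    - {"dx":0,"dy":0,"dz":-7,"ax":0,"ay":0,"az":0}
    - {"dx":-2,"dy":0,"dz":-9,"ax":0,"ay":0,"az":0}
    - {"dx":-4,"dy":0,"dz":-11,"ax":0,"ay":0,"az":0}
    - {"dx":-6,"dy":0,"dz":-12,"ax":0,"ay":0,"az":0}
    - {"dx":-8,"dy":0,"dz":-13,"ax":0,"ay":0,"az":0}
    - {"dx":-9,"dy":0,"dz":-13,"ax":0,"ay":0,"az":0}
    - {"dx":-9,"dy":0,"dz":-13,"ax":0,"ay":0,"az":0}
    - {"dx":-9,"dy":0,"dz":-13,"ax":0,"ay":0,"az":0}

```text
clock: 12.83
position: [0.6437, -0.1127, 0.306]
eef_rot: [0.557, -3.092, 0.006]
contact_force: [-1.1, -0.2, -0.9]
gripper_width: 0.0728
```

```bash
python3 look.py pics/w12.png .147
python3 - <<'E'
from h import *; from rig import *
g=grab_frame("scene");a=crop(g,222,225,40,0,5);a2=crop(g,290,150,40,0,5)
g=grab_frame("wrist");b=crop(g,256,100,95,0,4); 
cv2.imwrite("pics/s12.png",np.hstack([a,a2]));cv2.imwrite("pics/s12b.png",cv2.resize(b,(600,600)))
E
```

```text
12.8833 [ 0.64306102 -0.1132819   0.30561631] 110.36477899339005 [-0.73229715 -0.00832672 -0.29089392] 0.07272518249329606 1.9492561543840254 0.015247761308205583
[455  19  32  48 248] [470.49193548  40.82258065] [ 0.49040075 -0.01463933  0.147     ] [10.84 14.62 15.83]
[243  57  27  30 605] [256.38016529  71.59504132] [ 0.55954002 -0.14451547  0.147     ] [ 8.88  0.04 15.88]
```

View pics/s12.png

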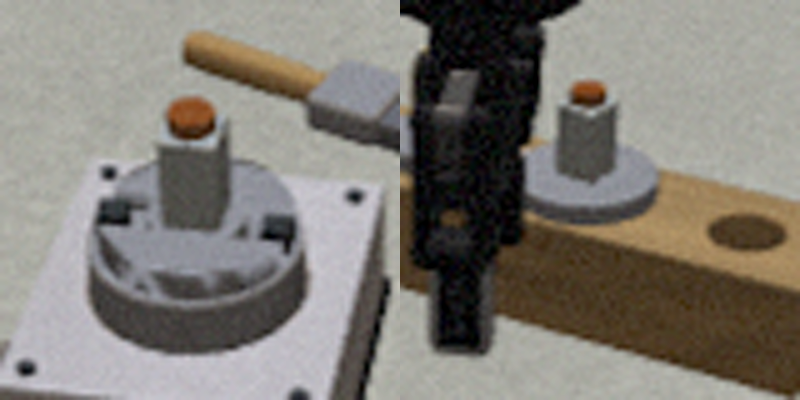

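View pics/w12.png

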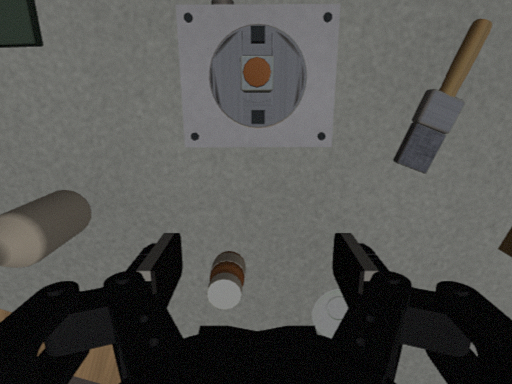

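The collar is flat on the nose with both dogs showing in the slots, at wrist (258,34) and (258,117). The plain arbor is upright in the rack. I'll check the round one in the top view, then hand in.

Run:
```python
from h import *; from rig import *
print(look_for("arbor_plain","top"),look_for("arbor_round","top"))
g=grab_frame("top");cv2.imwrite("pics/t13.png",g["color"][:,:,::-1])
s=monitor.read_state();print(s["clock"],s["contact_force"],np.abs(s["dq"]).max())
print(job.job_done())
```

```text
[{'centre': [0.4951, 0.2635, 0.0806], 'conf': 0.79}] [{'centre': [0.4012, 0.2606, 0.0776], 'conf': 0.95}]
13.1333 [-0.47156272 -0.25306309 -0.76151065] 0.005883999537315247
the job is handed in; nothing more can be done
None
```

View pics/t13.png

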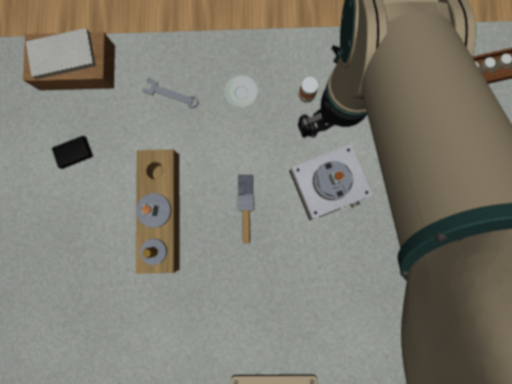

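The slotted arbor is seated in the spindle and released, and I handed the job in at about 13.1 s of the 32 s allowed. I lifted it from the end of the rack furthest from the robot and lowered it with the slots over the dogs until light contact (about 8 N up). Then I opened the jaws and backed the arm clear.

What the last checks showed:
- **Seating:** the collar lies flat on the nose with both dogs in the slots. Contact came with the collar at about 0.085 m, the home height.
- **Position:** the arbor is within about 2 mm of the spindle axis and about 1 degree of the dog line.
- **Other arbors:** both still stand in the rack. The network's positions for them differ from the start by about 3–5 mm, about its own error.
- **Clear of the robot:** the force reading was back near zero before hand-in.

No check failed. The cameras disagreed by up to 4 mm on the arbor's position in the rack. I used the wrist camera's value, and the grasp was centred on it.

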